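Lay the next fuel-cell layer on the stack and square it with the jig's treadle

TASK

Add the next cell to the fuel-cell stack in the squaring jig: lay the windowed frame flat on the pile, between the fence's two cheeks, and then the solid grooved plate on top of the frame. The pile's height is not known and the parts are brittle, so feel for the surface below before letting go of each, neither dropping it nor pressing hard. Then press the sprung treadle down to its stop so that the pusher squares both parts against the fence, let it come back up, and leave the other things on the bench where they are.

Things in the scene. Friction and masses are not known exactly. Their poses are not given: they have to be found in the camera images.
- jig: Squaring jig, fixed on the bench, base 290 x 110 mm, 14 mm high. Origin on the bench, below the centre of a perfectly squared part; +x points from treadle to fence, z up. The pile on it (bonded frames and plates, 100 x 60 mm outline, centred at x = y = 0, immovable, level) has its top anywhere from 44 to 66 mm above the bench. Parts lie lengthwise along x; the pile's long sides are open for fingers.
- fence_face (a point): Middle of the top edge of the fence's inner face: an upright steel plate 86 mm wide, face at x = +50 mm in the jig's frame, top 80 mm above the bench. Two cheeks, 81 mm high, reach from it back to x = +26 mm; their inner faces stand at y = -33 and +33 mm (3 mm of play each side of a part) and flare outward at the top.
- lay_spot (a point): Point at bench level, in the pile's long axis, 7 mm short of the squared position (x = -7 mm, y = 0 in the jig's frame, axes as the jig's): lay parts with their centre above it. Then about 7 mm is left to the fence and 7 mm to the pusher.
- pusher_face (a point): Middle of the pusher's flat face, 50 mm wide, its top 78 mm above the bench: at x = -64 mm in the jig's frame at rest, at x = -51 mm when the treadle is at its stop, which slides parts on the pile home to the fence (fence to pusher 101 mm then).
- frame_mid (a point): The windowed frame, loose, lying flat on the bench: 100 x 60 x 5 mm, grey, with a 64 x 30 mm rectangular opening; about 50 g. This point is the centre of the part, half-way up; x along its length, y across its 60 mm width, z up.
- plate_mid (a point): The solid plate, loose, lying flat on the bench: 100 x 60 x 5 mm, dark grey, no opening, fine grooves on its upper face; about 90 g. This point is its centre, half-way up; x along its length, y across its 60 mm width, z up.
- treadle_pad (a point): Middle of the ribbed pad (54 x 36 mm) on top of the treadle; moves with it. The treadle hinges at x = -128 mm, 50 mm up, in the jig's frame and reaches away from the fence to x about -210 mm. At rest it slopes up, pad middle at x = -181 mm, 77 mm high; at its stop it slopes down, pad middle at x = -187 mm, 47 mm high.
- treadle (a joint): Treadle angle in rad: 0 at rest (up), 0.52 at its stop (down). A spring returns it; pressing at the pad's middle takes about 4 N at first and 10 N at the stop. It drives the pusher 25 mm per rad towards the fence.
- bottle: Small blue dropper bottle standing on the bench, 23 mm across, 51 mm high; origin at the centre of its underside. Leave it alone.
- jar: White jar standing on the bench, 50 mm across, 65 mm high; origin at the centre of its underside. Leave it alone.
- wash: Tall white wash bottle standing on the bench, its round body 71 mm across, 168 mm high to the top of its yellow cap, with a thin bent spout rising to 270 mm; origin on the bench, the axis of the round body stands 26 mm from it along its +y. Leave it alone.
- meter: Hand meter lying on the bench, 135 x 68 x 33 mm, length along its x; origin at the centre of its underside. Leave it alone.
- cutters: Side cutters lying on the bench, 144 x 48 x 12 mm, length along its x; origin at the centre of its underside. Leave them alone.
- tape: Roll of film tape lying flat, 53 mm across, 12 mm high; origin at the centre of its underside. Leave it alone.

How it is judged:
By the outcome, as a careful person would: the job done as asked, in the order asked, and still so for the second after the job is handed in, with the robot touching nothing.
It also fails if it takes over 72 s, if anything falls off the work surface, if the arm or the gripper's body presses on something with over 40 N, if the wrist force passes 120 N, or if a joint passes its speed limit or range.

ROBOT

A 6-joint arm with a two-finger parallel gripper is mounted at the origin on a cart in front of the work surface, level with it; the furniture and walls round the work are solid. World frame = base frame: x ahead of the robot, y to its left, z up, the work surface at z = 0. Lengths are in m, angles in rad, forces in N, time in s.
With the tool pointing down it reaches from about 0.4 to 0.825 m from the base axis. Payload 7 kg.
Tool frame: the origin (TCP) lies at the very end of the fingers, on their centre line; the grasp point (between the pads) lies 19 mm behind it (r.grasp_offset is the distance from the TCP to the grasp point, in m); z points along the fingers, y is the line along which they close (so a half turn about z gives the same grasp; the last joint's range is limited). The gripper opens to 85 mm and grips with 20 to 120 N. Pads are 22 mm wide; open, the fingers measure 114 mm over their backs; the gripper's body (76 mm by 85 mm) begins 54 mm behind the grasp point. The pads swing forward as they close: fully open they stand 13 mm farther back than shut.
Start: joints at [-0.819, 0.359, 0.012, 0, -1.224, -0.288], TCP at [0.302, -0.604, 0.231] pointing down, gripper open.
Joint ranges: [-3.07, 3.07], [-1.43, 2.12], [-1.02, 1.25], [-3.03, 1.67], [-3.05, -0], [-3.03, 3.03]. Speed limits (rad/s): [2.39, 2.39, 3.01, 3.14, 3.14, 3.14].

INTERFACE

Orientations are given as a rotation vector (axis times angle).
In Python, from workcell import r, optics gives the robot as it stands.
- The arm moves only by the tool servo_tool, never from a script. Its argument "deltas" is a list of rows, each an object with "angular": the turn, a rotation vector about the tool's x, y, z in rad, a list of three; "travel": the shift along the tool's x, y, z in mm, a list of three; "hand": the finger opening in mm, from 0 to 85.4. A call has exactly 10 rows; each row shifts and turns the commanded pose from where the row before left it, along the tool's axes as they then stand; what a row does not reach is not made up. A row lasts 1/8 s, in which the tool goes at most 62.5 mm and 10.7 degrees, less where a joint would pass 70% of its speed; a pose out of reach is approached as far as the arm can. A call with a gripper value outside its range is refused whole. The fingers move at their own pace and stop on an object; "grip_force" is the grip in N (left out, the last holds). Time passes only in rows, so rows that do not move let the fingers close, or fill a call up. It gives the time, the measured TCP pose, the force, the opening and the grip force at its end, in the units of the state.
- r.read_state(): the state, without advancing time (a new reading comes with each control period).
- optics.get_image(name): name is "scene" or "top"; returns a dict with "frame" (420x560x3 uint8, red, green, blue), "depth" (420x560 float32, m along the optical axis (not along the pixel's ray), 0 where there is no reading), "fx", "fy", "cx", "cy" (pixels), "R" (3x3) and "t" (3): a world point X has camera coordinates R X + t. Camera axes: x right, y down, z forward; pixel columns grow to the right and rows downward; lengths in m; the calibration is good to about 2 mm. A picture is of the moment at which its call begins.
- r.sign_off(): hands the job in; it is judged then, once.
The state is a dict: "t": time; "joint_positions": joint angles; "qvel": joint speeds; "effort": joint torques, N m; "tool_pos": TCP position; "ee_rot": TCP orientation; "contact_force": force on the tool from outside, world axes, zero at the start; "ft_torque": the same for the moment, N m; "finger_gap": finger opening in m; "grip_force": force on a finger pad.
Only numpy, scipy, OpenCV 4.12 (cv2) and the standard library are available. Lean on these libraries where they do the work, as an engineer would, in place of code of your own. Each camera call takes 0.05 s, during which the arm holds its last target. There are 200 camera calls.

## Working session

There is one attempt and no reset: what is moved stays moved. The work goes in short steps, Python scripts to look and compute and a tool call to move; the robot and the scene stay as the last step left them, time stands still between calls to the robot, and variables do not carry over. Pictures are saved under pics/ and viewed, at most 10 in all, crops included, and the job is handed in when it is done.

Besides the shell and the picture viewer there is one more tool, called after "Request:" by a JSON object that holds its "api" and its "payload", one argument or row to a line. servo_tool: Moves the arm, as the interface text tells. Its arguments: {"type":"object","properties":{"deltas":{"type":"array"},"grip_force":{"type":"number"}},"required":["deltas"]}

```bash
mkdir -p pics; cat > h.py <<'E'
import numpy as np,cv2
from workcell import r,optics
def cloud(d):
    v,u=np.mgrid[0:420,0:560]; z=d["depth"]
    P=np.stack([(u-d["cx"])/d["fx"]*z,(v-d["cy"])/d["fy"]*z,z],-1)
    W=(P-np.array(d["t"]))@np.array(d["R"]); W[z==0]=np.nan
    return W
E
python3 - <<'E'
from h import *
for n in("top","scene"):
    d=optics.get_image(n); np.savez(n+".npz",**{k:np.array(v) for k,v in d.items()})
    cv2.imwrite(f"pics/{n}0.png",d["frame"][:,:,::-1])
s=r.read_state(); print({k:np.round(v,3) for k,v in s.items()}, r.grasp_offset)
E
```

```text
{'t': np.float64(0.1), 'joint_positions': array([-0.819,  0.359,  0.011, -0.   , -1.224, -0.288]), 'qvel': array([-0.   , -0.001,  0.001,  0.001, -0.   , -0.   ]), 'effort': array([-0.0000e+00, -5.8477e+01,  2.9411e+01,  6.9550e+00, -3.0000e-03,
       -0.0000e+00]), 'tool_pos': array([ 0.302, -0.603,  0.23 ]), 'ee_rot': array([ 7.220e-01, -3.057e+00, -2.000e-03]), 'contact_force': array([-0.181, -0.412, -0.358]), 'ft_torque': array([ 0.012,  0.017, -0.023]), 'grip_force': np.float64(0.0), 'finger_gap': np.float64(0.086)} 0.0187
```

View pics/top0.png

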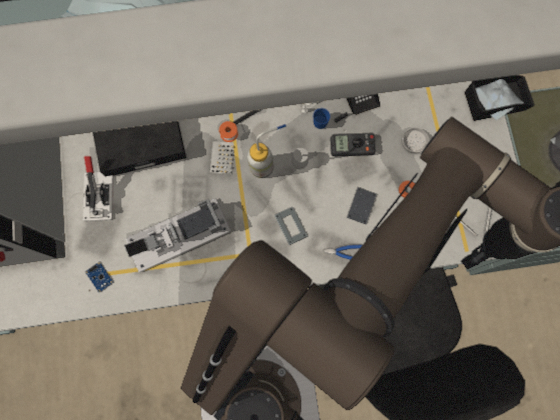

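View pics/scene0.png

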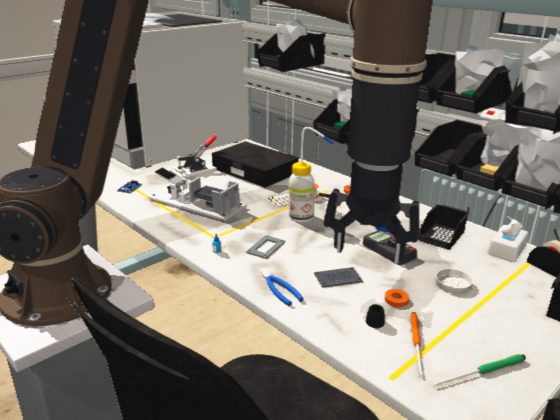

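Top view: frame at (291,226), plate (362,205), jig pile about (200,220) with treadle pad left at (135,248); wash bottle (260,160), cutters (345,250). Now the measurements.

```bash
python3 - <<'E'
from h import *
d=dict(np.load("top.npz")); W=cloud(d); f=d["frame"]
for n,(u,v) in dict(frame=(281,214),benchA=(320,210),plate=(362,205),pile=(200,220),pad=(135,248)).items(): print(n,np.round(W[v,u],4),f[v,u])
H=W[...,2]
def rect(m,name,zc):
    n,l,st,c=cv2.connectedComponentsWithStats(m.astype(np.uint8))
    for i in range(1,n):
        if st[i,4]<60: continue
        P=W[l==i]; P=P[~np.isnan(P[:,0])]
        if len(P)<40: continue
        (cx,cy),(w,h),a=cv2.minAreaRect((P[:,:2]*1000).astype(np.float32))
        print(name,st[i],round(cx,1),round(cy,1),round(w,1),round(h,1),round(a,1),"z",np.round(np.nanpercentile(P[:,2],[5,50,95]),4))
def roi(u0,u1,v0,v1):
    m=np.zeros((420,560),bool); m[v0:v1,u0:u1]=1; return m
rect((H>0.0025)&(H<.012)&roi(265,315,200,250),"frame",0)
rect((H>0.0025)&(H<.012)&roi(340,382,182,226),"plate",0)
rect((H>.035)&(H<.072)&roi(170,232,195,245),"pile",0)
rect((H>.06)&(H<.1)&roi(120,240,195,275),"high",0)
rect((H>.007)&(H<.022)&roi(115,240,195,275),"base",0)
crop=cv2.resize(f[185:280,110:390],None,fx=2.8,fy=2.8,interpolation=cv2.INTER_CUBIC)[:,:,::-1]
cv2.imwrite("pics/c1.png",crop)
hh=np.clip(np.nan_to_num(H[185:280,110:260])/.1*255,0,255).astype(np.uint8)
cv2.imwrite("pics/h1.png",cv2.resize(cv2.applyColorMap(hh,cv2.COLORMAP_JET),None,fx=5,fy=5,interpolation=0))
E
```

```text
frame [ 0.5166 -0.1371  0.0044] [101 102 100]
benchA [ 5.131e-01 -2.539e-01 -3.000e-04] [181 176 165]
plate [ 0.5088 -0.3792  0.0059] [72 70 72]
pile [0.5202 0.0962 0.0595] [67 66 67]
pad [0.463  0.2825 0.0765] [33 32 30]
frame [275 200  40  50 546] 482.2 -172.7 129.4 122.4 23.4 z [0.0028 0.0057 0.0106]
plate [347 183  35  42 532] 511.8 -384.6 89.8 116.9 58.9 z [0.0027 0.0056 0.0106]
pile [176 203  40  36 764] 519.6 108.8 70.3 102.8 16.4 z [0.0472 0.0539 0.0609]
high [197 199  24  31 194] 531.3 65.7 87.6 38.3 17.6 z [0.0645 0.0789 0.0857]
high [168 222  10  18  62] 497.8 174.7 50.4 8.4 18.0 z [0.0644 0.0782 0.0843]
high [124 236  33  21 361] 470.8 269.7 38.0 81.4 17.6 z [0.0621 0.0739 0.0847]
base [ 125  198  105   74 1800] 498.2 170.5 120.3 291.6 16.3 z [0.0088 0.0142 0.0198]
```

View pics/c1.png

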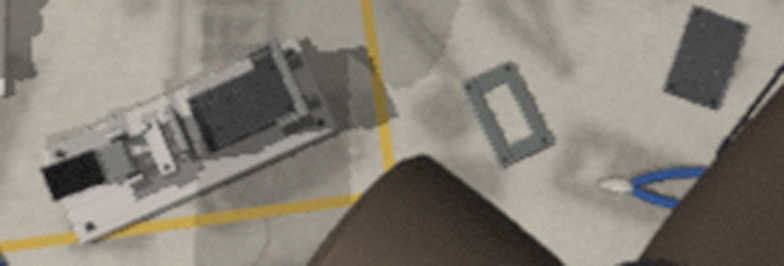

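View pics/h1.png

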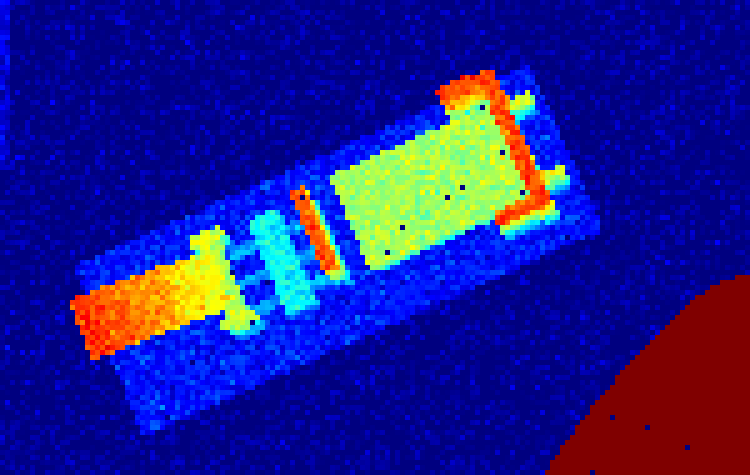

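```bash
cat >> h.py <<'E'
from scipy.spatial.transform import Rotation as Ro
def onplane(d,uv,z):
    uv=np.atleast_2d(uv).astype(float); R=np.array(d["R"]);t=np.array(d["t"])
    ray=np.c_[(uv[:,0]-d["cx"])/d["fx"],(uv[:,1]-d["cy"])/d["fy"],np.ones(len(uv))]@R
    C=-R.T@t; return C+ray*((z-C[2])/ray[:,2])[:,None]
def minrect(d,mask,z):
    v,u=np.nonzero(mask); P=onplane(d,np.c_[u,v],z)[:,:2]*1000
    (cx,cy),(w,h),a=cv2.minAreaRect(P.astype(np.float32)); 
    c=P.mean(0); e,V=np.linalg.eigh(np.cov(P.T)); L=V[:,1]
    return dict(rect=np.round([cx,cy,w,h,a],1),mean=np.round(c,1),ang=round(np.degrees(np.arctan2(L[1],L[0])),1),sd=np.round(np.sqrt(e*12),1))
def plan(xy,yaw,z=None):
    """yaw: world direction (deg) of closing line (mod 180). prints turn about tool z, then travel in the final tool axes"""
    s=r.read_state(); R=Ro.from_rotvec(s["ee_rot"]).as_matrix(); p=np.array(s["tool_pos"])*1000
    cur=np.degrees(np.arctan2(R[1,1],R[0,1])); da=(yaw-cur+90)%180-90
    Rn=Ro.from_euler('z',da,degrees=True).as_matrix()@R
    dl=np.array([xy[0],xy[1],p[2] if z is None else z])-p
    print("tcp",np.round(p,1),"closing",round(cur,1),"tilt",np.round(R[:,2],4),"turn z rad",round(-np.radians(da),4),"q6",round(s["joint_positions"][5],2),"travel",np.round(Rn.T@dl,1),"F",np.round(s["contact_force"],1),"gap",round(s["finger_gap"],4))
E
python3 - <<'E'
from h import *
d=dict(np.load("top.npz")); W=cloud(d); f=d["frame"].astype(int); g=f.sum(2)/3; H=W[...,2]
def comp(m,u,v):
    n,l=cv2.connectedComponents(m.astype(np.uint8)); ys,xs=np.nonzero(m); i=np.argmin((xs-u)**2+(ys-v)**2); return l==l[ys[i],xs[i]]
print("C",np.round(-np.array(d["R"]).T@d["t"],3))
roi=np.zeros((420,560),bool); roi[200:250,268:312]=1
sat=f.max(2)-f.min(2)
print("frame",minrect(d,comp((g<138)&(H<.02)&roi,281,214),.005))
roi[:]=0; roi[180:226,340:384]=1
print("plate",minrect(d,comp((g<110)&roi,362,205),.005))
roi[:]=0; roi[198:246,172:232]=1
m=comp((H>.047)&(H<.063)&roi,200,222); print("pile z",np.nanmedian(H[213:228,190:208]))
# jig fit: rest template with features; pile mask by height, fence top strip by height
hi=(H>.068)&(H<.09)
ys,xs=np.nonzero(hi&roi); P=onplane(d,np.c_[xs,ys],.08)[:,:2]*1000
from scipy.optimize import minimize
roi2=roi.copy(); roi2[:,:]=0; roi2[195:278,115:240]=1
ok=roi2&np.isfinite(H); Q=W[ok]; Q[:,:2]*=1000; hz=Q[:,2]*1000
C=(-np.array(d["R"]).T@d["t"])*1000
pz=np.nanmedian(H[213:228,190:208])*1000
def hm(x,y):
    z=np.zeros_like(x)
    z[(abs(x+50)<0)]=0
    z[(abs(x)<50)&(abs(y)<30)]=pz
    z[(x>50)&(x<56)&(abs(y)<43)]=80
    z[(x>26)&(x<50)&(abs(y)>33)&(abs(y)<41)]=81
    z[(x>-70)&(x<-64)&(abs(y)<25)]=78
    return z
def cost(p):
    a=np.radians(p[2]); dx=Q[:,0]-p[0]; dy=Q[:,1]-p[1]
    x=dx*np.cos(a)+dy*np.sin(a); y=-dx*np.sin(a)+dy*np.cos(a)
    k=(x>-95)&(x<70)&(abs(y)<50)
    return np.minimum(abs(hm(x,y)-hz),25)[k].mean()
best=min(((cost((cx,cy,a)),cx,cy,a) for cx in range(505,530,2) for cy in range(95,122,2) for a in (-76,-75,-74,-73,-72,-71)))
print(best)
o=minimize(cost,best[1:],method="Nelder-Mead",options=dict(initial_simplex=[best[1:],np.add(best[1:],(2,0,0)),np.add(best[1:],(0,2,0)),np.add(best[1:],(0,0,1.5))])); print("jig",o.x,o.fun)
a=np.radians(o.x[2]);e=np.array([np.cos(a),np.sin(a)])
for k,z in ((-181,.077),(-67,.078),(53,.08)): print(k,np.round(o.x[:2]+k*e,1))
print("pile rect",minrect(d,m,pz/1000))
E
```

```text
C [ 0.168 -0.082  1.577]
frame {'rect': array([ 474. , -142.5,  105.5,  103.2,   18.5]), 'mean': array([ 479.9, -149.5]), 'ang': np.float64(48.3), 'sd': array([ 88.9, 115.7])}
plate {'rect': array([ 507.9, -378.9,   62.9,  100.2,   61.5]), 'mean': array([ 507.7, -378.4]), 'ang': np.float64(151.2), 'sd': array([ 61.9, 100. ])}
pile z 0.053687001674927244
(np.float64(11.666105045710196), 517, 109, -73)
jig [517.62529703 109.80658695 -73.07829114] 11.446786115935625
-181 [464.9 283. ]
-67 [498.1 173.9]
53 [533.1  59.1]
pile rect {'rect': array([520.3, 111. ,  66.8,  99.7,  17.2]), 'mean': array([518.4, 110.6]), 'ang': np.float64(109.6), 'sd': array([ 62.2, 100.3])}
```

```bash
python3 - <<'E'
from h import *
d=dict(np.load("top.npz")); f=d["frame"].astype(int); g=f.mean(2)
from scipy.optimize import minimize
v,u=np.mgrid[205:247,270:312]; v=v.ravel();u=u.ravel()
P=onplane(d,np.c_[u,v],.005)[:,:2]*1000; G=g[v,u]
brown=(f[v,u,0]-f[v,u,2])>14
def cost(p):
    a=np.radians(p[2]); dx=P[:,0]-p[0]; dy=P[:,1]-p[1]
    x=dx*np.cos(a)+dy*np.sin(a); y=-dx*np.sin(a)+dy*np.cos(a)
    k=(abs(x)<56)&(abs(y)<36)
    s=lambda q:1/(1+np.exp(q/0.6))
    ins=s(abs(x)-50)*s(abs(y)-30)*(1-s(abs(x)-32)*s(abs(y)-15))
    return (np.clip(abs(105*ins+175*(1-ins)-G),0,60)*k).sum()/k.sum()+ (k.sum()<900)*50
b=min((cost((x,y,a)),x,y,a) for x in range(470,505,3) for y in range(-175,-140,3) for a in range(0,24,3))
o=minimize(cost,b[1:],method="Nelder-Mead",options=dict(initial_simplex=[b[1:],np.add(b[1:],(2,0,0)),np.add(b[1:],(0,2,0)),np.add(b[1:],(0,0,2))])); print(b,o.x,o.fun)
# back-project for check
a=np.radians(o.x[2]);c=np.array([[50,30],[50,-30],[-50,-30],[-50,30]])
w=o.x[:2]+c@np.array([[np.cos(a),np.sin(a)],[-np.sin(a),np.cos(a)]])
X=np.c_[w/1000,np.full(4,.005)]@d["R"].T+d["t"]; print(np.round(np.c_[X[:,0]/X[:,2]*d["fx"]+d["cx"],X[:,1]/X[:,2]*d["fy"]+d["cy"]],1))
plan((o.x[0],o.x[1]),o.x[2]+90)
E
```

```text
(np.float64(12.45983149473384), 479, -163, 18) [ 478.20040035 -162.13877016   17.86346257] 11.954936734487125
[[274.7 214.9]
 [292.8 206.2]
 [308.  235.9]
 [289.7 244.8]]
tcp [ 301.7 -603.3  230.4] closing 116.6 tilt [-8.0e-04  1.3e-03 -1.0e+00] turn z rad 0.1519 q6 -0.29 travel [-303.3  365.8    0.5] F [-0.2 -0.4 -0.4] gap 0.0855
```

Request:
{"api": "servo_tool", "payload": {
  "deltas": [
    {"angular":[0,0,0.152],"travel":[0,0,0],"hand":70},
    {"angular":[0,0,0],"travel":[-33.7,40.6,0],"hand":70},
    {"angular":[0,0,0],"travel":[-33.7,40.6,0],"hand":70},
    {"angular":[0,0,0],"travel":[-33.7,40.6,0],"hand":70},
    {"angular":[0,0,0],"travel":[-33.7,40.6,0],"hand":70},
    {"angular":[0,0,0],"travel":[-33.7,40.6,0],"hand":70},
    {"angular":[0,0,0],"travel":[-33.7,40.6,0],"hand":70},
    {"angular":[0,0,0],"travel":[-33.7,40.6,0],"hand":70},
    {"angular":[0,0,0],"travel":[-33.7,40.6,0],"hand":70},
    {"angular":[0,0,0],"travel":[-33.7,40.6,0],"hand":70}
  ],
  "grip_force": 20
}}

```text
t: 1.35
tool_pos: [0.4787, -0.1611, 0.2312]
ee_rot: [0.488, -3.103, -0.0]
contact_force: [-0.0, -0.0, -0.0]
finger_gap: 0.0698
grip_force: 0.0
```

```bash
python3 - <<'E'
from h import *
d=optics.get_image("top"); cv2.imwrite("pics/t2.png",cv2.resize(d["frame"][150:290,100:400],None,fx=2.6,fy=2.6)[:,:,::-1])
plan((478.2,-162.1),107.9,30)
E
```

```text
tcp [ 480.8 -157.4  231.3] closing 108.0 tilt [ 1.2e-03  9.0e-04 -1.0e+00] turn z rad 0.001 q6 -1.33 travel [  4.2  -3.8 201.3] F [ 1.5  4.1 -0.1] gap 0.0699
```

Request:
{"api": "servo_tool", "payload": {
  "deltas": [
    {"angular":[0,0,0],"travel":[0,0,0],"hand":70},
    {"angular":[0,0,0],"travel":[0,0,30],"hand":70},
    {"angular":[0,0,0],"travel":[0,0,40],"hand":70},
    {"angular":[0,0,0],"travel":[0,0,40],"hand":70},
    {"angular":[0,0,0],"travel":[0,0,40],"hand":70},
    {"angular":[0,0,0],"travel":[0,0,30],"hand":70},
    {"angular":[0,0,0],"travel":[0,0,15],"hand":70},
    {"angular":[0,0,0],"travel":[0,0,8],"hand":70},
    {"angular":[0,0,0],"travel":[0,0,0],"hand":70},
    {"angular":[0,0,0],"travel":[0,0,0],"hand":70}
  ]
}}

```text
t: 2.65
tool_pos: [0.4793, -0.1629, 0.0293]
ee_rot: [-0.488, 3.102, -0.0]
contact_force: [0.2, -0.4, 0.3]
finger_gap: 0.0696
grip_force: 0.0
```

```bash
python3 - <<'E'
from h import *
d=optics.get_image("scene"); cv2.imwrite("pics/s2.png",cv2.resize(d["frame"][190:300,190:350],None,fx=4.5,fy=4.5)[:,:,::-1])
plan((478.2,-162.1),107.9,10)
E
```

```text
tcp [ 479.2 -162.9   29.2] closing 107.9 tilt [ 0.0017  0.     -1.    ] turn z rad -0.0005 q6 -1.32 travel [ 0.7  1.1 19.2] F [0.7 0.  0.8] gap 0.0702
```

View pics/s2.png

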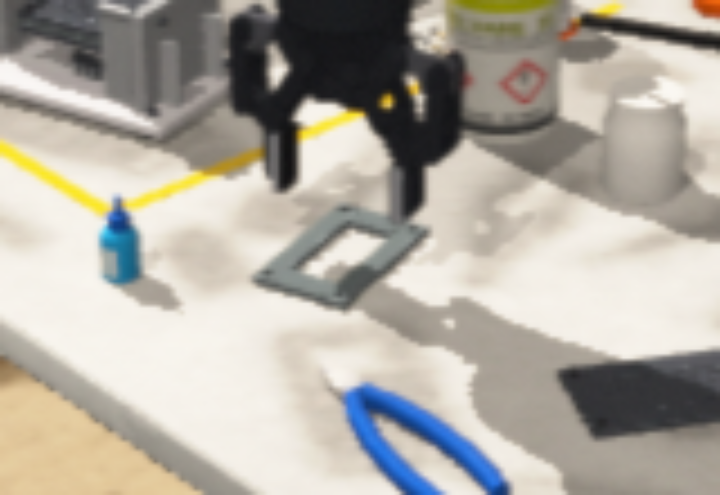

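The fingers straddle the frame (centre about (342,257) in the crop), tips (285,188) and (405,218) still above the bench. Going down.

Request:
{"api": "servo_tool", "payload": {
  "deltas": [
    {"angular":[0,0,0],"travel":[0.7,1.0,8],"hand":68},
    {"angular":[0,0,0],"travel":[0,0,6],"hand":68},
    {"angular":[0,0,0],"travel":[0,0,4],"hand":68},
    {"angular":[0,0,0],"travel":[0,0,2],"hand":68},
    {"angular":[0,0,0],"travel":[0,0,2],"hand":68},
    {"angular":[0,0,0],"travel":[0,0,2],"hand":68},
    {"angular":[0,0,0],"travel":[0,0,1],"hand":68},
    {"angular":[0,0,0],"travel":[0,0,1],"hand":68},
    {"angular":[0,0,0],"travel":[0,0,0],"hand":68},
    {"angular":[0,0,0],"travel":[0,0,0],"hand":68}
  ]
}}

```text
t: 3.95
tool_pos: [0.4776, -0.1621, 0.0023]
ee_rot: [-0.488, 3.103, -0.0]
contact_force: [-0.5, -0.2, 0.7]
finger_gap: 0.0678
grip_force: 0.0
```

Request:
{"api": "servo_tool", "payload": {
  "deltas": [
    {"angular":[0,0,0],"travel":[0,0,1],"hand":66},
    {"angular":[0,0,0],"travel":[0,0,0],"hand":66},
    {"angular":[0,0,0],"travel":[0,0,1],"hand":66},
    {"angular":[0,0,0],"travel":[0,0,0],"hand":66},
    {"angular":[0,0,0],"travel":[0,0,1],"hand":66},
    {"angular":[0,0,0],"travel":[0,0,0],"hand":66},
    {"angular":[0,0,0],"travel":[0,0,0],"hand":66},
    {"angular":[0,0,0],"travel":[0,0,0],"hand":66},
    {"angular":[0,0,0],"travel":[0,0,0],"hand":66},
    {"angular":[0,0,0],"travel":[0,0,0],"hand":66}
  ]
}}

```text
t: 5.2
tool_pos: [0.4775, -0.1621, -0.0007]
ee_rot: [0.488, -3.103, -0.0]
contact_force: [1.0, 0.4, 0.6]
finger_gap: 0.0663
grip_force: 0.0
```

No bench contact at TCP z = -0.7 mm, so the open fingertips are still above it; keep feeling.

Request:
{"api": "servo_tool", "payload": {
  "deltas": [
    {"angular":[0,0,0],"travel":[0,0,1],"hand":65},
    {"angular":[0,0,0],"travel":[0,0,0.5],"hand":65},
    {"angular":[0,0,0],"travel":[0,0,0.5],"hand":65},
    {"angular":[0,0,0],"travel":[0,0,0.5],"hand":65},
    {"angular":[0,0,0],"travel":[0,0,0.5],"hand":65},
    {"angular":[0,0,0],"travel":[0,0,0],"hand":65},
    {"angular":[0,0,0],"travel":[0,0,0],"hand":65},
    {"angular":[0,0,0],"travel":[0,0,0],"hand":65},
    {"angular":[0,0,0],"travel":[0,0,0],"hand":65},
    {"angular":[0,0,0],"travel":[0,0,0],"hand":65}
  ]
}}

```text
t: 6.45
tool_pos: [0.4775, -0.1621, -0.0037]
ee_rot: [-0.488, 3.103, -0.0]
contact_force: [-0.7, -0.6, 0.4]
finger_gap: 0.065
grip_force: 0.0
```

Request:
{"api": "servo_tool", "payload": {
  "deltas": [
    {"angular":[0,0,0],"travel":[0,0,0],"hand":62},
    {"angular":[0,0,0],"travel":[0,0,0],"hand":60},
    {"angular":[0,0,0],"travel":[0,0,0],"hand":58},
    {"angular":[0,0,0],"travel":[0,0,0],"hand":56},
    {"angular":[0,0,0],"travel":[0,0,0],"hand":55},
    {"angular":[0,0,0],"travel":[0,0,0],"hand":55},
    {"angular":[0,0,0],"travel":[0,0,0],"hand":55},
    {"angular":[0,0,0],"travel":[0,0,0],"hand":55},
    {"angular":[0,0,0],"travel":[0,0,0],"hand":55},
    {"angular":[0,0,0],"travel":[0,0,0],"hand":55}
  ],
  "grip_force": 25
}}

```text
t: 7.7
tool_pos: [0.4775, -0.1621, -0.0034]
ee_rot: [-0.488, 3.103, -0.0]
contact_force: [-2.2, 0.4, 5.8]
finger_gap: 0.0586
grip_force: 26.0
```

Request:
{"api": "servo_tool", "payload": {
  "deltas": [
    {"angular":[0,0,0],"travel":[0,0,-3],"hand":55},
    {"angular":[0,0,0],"travel":[0,0,-8],"hand":55},
    {"angular":[0,0,0],"travel":[0,0,-15],"hand":55},
    {"angular":[0,0,0],"travel":[0,0,-25],"hand":55},
    {"angular":[0,0,-0.12],"travel":[0,0,-30],"hand":55},
    {"angular":[0,0,-0.16],"travel":[0,0,-30],"hand":55},
    {"angular":[0,0,-0.16],"travel":[0,0,-25],"hand":55},
    {"angular":[0,0,-0.16],"travel":[0,0,-10],"hand":55},
    {"angular":[0,0,-0.16],"travel":[0,0,0],"hand":55},
    {"angular":[0,0,-0.12],"travel":[0,0,0],"hand":55}
  ]
}}

```text
t: 8.95
tool_pos: [0.4776, -0.1621, 0.1437]
ee_rot: [-1.768, 2.595, -0.001]
contact_force: [-0.3, -0.3, 0.2]
finger_gap: 0.0589
grip_force: 27.1
```

```bash
python3 - <<'E'
from h import *
d=optics.get_image("scene"); e=optics.get_image("top")
A=cv2.resize(d["frame"][150:300,200:400],None,fx=4,fy=4); cv2.imwrite("pics/s3.png",A[:,:,::-1])
W=cloud(e);H=W[...,2]
from scipy.optimize import minimize
Q=W[195:278,115:245].reshape(-1,3)*1000; Q=Q[np.isfinite(Q[:,0])&(Q[:,2]<95)]
def hm(x,y):
    z=np.where((abs(x+17)<145)&(abs(y)<55),14.,0.)  # base
    z[(abs(x)<50)&(abs(y)<30)]=54
    z[(x>50)&(x<56)&(abs(y)<43)]=80
    z[(x>26)&(x<50)&(abs(y)>33)&(abs(y)<42)]=81
    z[(x>-72)&(x<-64)&(abs(y)<25)]=78
    return z
def cost(p):
    a=np.radians(p[2]); dx=Q[:,0]-p[0]; dy=Q[:,1]-p[1]
    x=dx*np.cos(a)+dy*np.sin(a); y=-dx*np.sin(a)+dy*np.cos(a)
    k=(x>-75)&(x<60)&(abs(y)<52)
    return np.minimum(abs(hm(x,y)-Q[:,2]),20)[k].mean()
for s in ([517.6,109.8,-73],[519,110,-72],[516,111,-74]):
    o=minimize(cost,s,method="Nelder-Mead",options=dict(initial_simplex=[s,np.add(s,(3,0,0)),np.add(s,(0,3,0)),np.add(s,(0,0,2))])); print(o.x,o.fun)
a=np.radians(-73);c=np.cos(a);sn=np.sin(a)
# edge cues in the jig frame about (517.6,109.8,-73)
dx=Q[:,0]-517.6;dy=Q[:,1]-109.8;x=dx*c+dy*sn;y=-dx*sn+dy*c;z=Q[:,2]
def rng(k,v): return np.round(np.percentile(v[k],[2,50,98]),1),k.sum()
print("pileY",rng((abs(x+15)<30)&(z>45)&(z<65),y)); print("pushY",rng((x<-58)&(x>-78)&(z>68),y)); print("pushX",rng((x<-58)&(x>-78)&(z>68)&(abs(y)<20),x))
print("fenceY",rng((x>48)&(x<60)&(z>68),y),"fenceX",rng((x>44)&(x<62)&(z>68)&(abs(y)<25),x))
for sgn in(1,-1): print("cheek",rng((x>28)&(x<46)&(sgn*y>28)&(abs(y)<50)&(z>68),y))
for x0 in(-35,5): k=(abs(x-x0)<12)&(z>45)&(z<65)&(abs(y)<36); print("pileYmid",x0,np.round([y[k].min(),y[k].max(),y[k].mean()],1))
plan((515.6,116.5),16.9)
E
```

```text
[518.1384838  110.25399306 -73.05304784] 4.570179443430625
[520.03935185 110.66589506 -72.08693416] 4.5866963822348845
[517.36926357 110.2015292  -73.67951947] 4.543194403932364
pileY (array([ 2.3,  8. , 13.2]), np.int64(6))
pushY (array([-23.4,   1.7,  25.5]), np.int64(50))
pushX (array([-71.6, -67.9, -63.5]), np.int64(41))Traceback (most recent call last):
  File "<stdin>", line 26, in <module>
  File "<stdin>", line 24, in rng
    return _quantile_unchecked(
        a, q, axis, out, overwrite_input, method, keepdims, weights)
    return _ureduce(a,
                    func=_quantile_ureduce_func,
    ...<5 lines>...
                    overwrite_input=overwrite_input,
                    method=method)
    r = func(a, **kwargs)
    result = _quantile(arr,
                       quantiles=q,
    ...<2 lines>...
                       out=out,
                       weights=wgt)
    slices_having_nans = np.isnan(arr[-1, ...])
                                  ~~~^^^^^^^^^
IndexError: index -1 is out of bounds for axis 0 with size 0
```

View pics/s3.png

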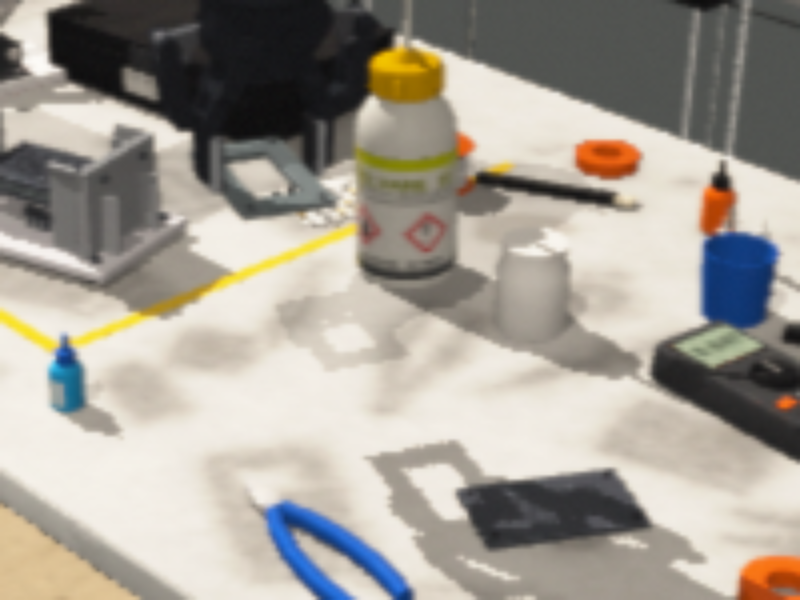

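The frame is held at mid-length and looks level ((270,175) in the crop), with the wash bottle well clear. In the top view the arm now hides the pile, so I'll check the jig edges from the first picture.

```bash
python3 - <<'E'
from h import *
e=dict(np.load("top.npz")); W=cloud(e)
Q=W[195:278,115:245].reshape(-1,3)*1000; Q=Q[np.isfinite(Q[:,0])&(Q[:,2]<95)]
# project laterally along true rays is already done; robust direction + centre lines in jig frame
a=np.radians(-73.1);c=np.cos(a);s=np.sin(a)
dx=Q[:,0]-517.8;dy=Q[:,1]-110;x=dx*c+dy*s;y=-dx*s+dy*c;z=Q[:,2]
def rng(n,k,v): print(n,np.round(np.percentile(v[k],[0,3,50,97,100]),1) if k.any() else None,k.sum())
rng("pushY",(x<-58)&(x>-78)&(z>68),y); rng("pushX",(x<-58)&(x>-78)&(z>68)&(abs(y)<20),x)
rng("fenceY",(x>48)&(x<60)&(z>66),y); rng("fenceX",(x>44)&(x<62)&(z>66)&(abs(y)<25),x)
for g in(1,-1): rng("cheek",(x>28)&(x<46)&(g*y>28)&(abs(y)<50)&(z>68),y)
for x0 in(-40,-25,-10,5,18): rng("pileY%d"%x0,(abs(x-x0)<7)&(z>45)&(z<65)&(abs(y)<36),y)
for x0 in(-120,-90,-20,0,30,60,90,110): rng("baseY%d"%x0,(abs(x-x0)<9)&(z>8)&(z<20)&(abs(y)<70),y)
for x0 in(-200,-185,-170,-150): rng("treadY%d"%x0,(abs(x-x0)<7)&(z>50)&(abs(y)<50),y)
rng("pileX",(abs(y)<22)&(x<0)&(x>-62)&(z>46)&(z<64),x)
rng("pileZ",(abs(y)<20)&(abs(x)<35),z)
plan((515.6,116.5),16.9)
E
```

```text
pushY [-25.6 -24.8  -1.7  22.9  24.9] 57
pushX [-71.7 -71.6 -67.2 -63.8 -63.2] 45
fenceY [-43.4 -42.4  -0.6  38.9  42.7] 114
fenceX [44.7 50.3 55.2 60.3 61.8] 65
cheek [30.9 33.  37.4 42.9 43.8] 31
cheek [-43.9 -43.6 -40.1 -34.6 -34.1] 20
pileY-40 [-29.7 -29.1  -0.3  28.4  30.6] 105
pileY-25 [-30.5 -30.   -0.7  28.2  30.8] 103
pileY-10 [-30.  -28.3   0.2  28.6  29.6] 104
pileY5 [-30.  -28.6   0.4  29.2  31. ] 101
pileY18 [-30.4 -29.5  -0.4  26.2  29. ] 104
baseY-120 [-55.5 -52.2  -5.9  52.7  55.1] 137
baseY-90 [-54.  -51.2 -22.1  54.2  66.2] 111
baseY-20 [-60.2 -54.5 -32.7  53.6  55. ] 90
baseY0 [-60.7 -54.5 -34.2  54.7  69. ] 86
baseY30 [-64.  -58.7 -45.   47.6  52.1] 47
baseY60 [-56.1 -53.5  -7.8  51.2  55.5] 84
baseY90 [-41.4 -40.2 -21.3  13.3  15.5] 3
baseY110 [-64.6 -64.4 -13.4  36.1  44.5] 7
treadY-200 [-17.6 -16.8  -0.1  17.4  19.5] 63
treadY-185 [-17.8 -16.9   0.2  18.1  20.2] 68
treadY-170 [-16.9 -15.5   0.3  16.8  19.7] 69
treadY-150 [-17.4 -15.9   1.2  17.2  18.5] 68
pileX [-49.9 -48.6 -25.5  -1.9  -0.6] 263
pileZ [43.9 47.1 53.9 61.  64.3] 335
tcp [ 477.5 -162.1  143.4] closing 158.4 tilt [ 1.2e-03  1.0e-04 -1.0e+00] turn z rad -0.6727 q6 -0.44 travel [-255.5 -117.4    0.3] F [-0.7 -0.4 -0.5] gap 0.0585
```

Request:
{"api": "servo_tool", "payload": {
  "deltas": [
    {"angular":[0,0,-0.168],"travel":[0,0,0],"hand":55},
    {"angular":[0,0,-0.168],"travel":[0,0,0],"hand":55},
    {"angular":[0,0,-0.168],"travel":[0,0,0],"hand":55},
    {"angular":[0,0,-0.169],"travel":[0,0,0],"hand":55},
    {"angular":[0,0,0],"travel":[-30,-14,0],"hand":55},
    {"angular":[0,0,0],"travel":[-50,-23,0],"hand":55},
    {"angular":[0,0,0],"travel":[-50,-23,0],"hand":55},
    {"angular":[0,0,0],"travel":[-50,-23,0],"hand":55},
    {"angular":[0,0,0],"travel":[-50,-23,0],"hand":55},
    {"angular":[0,0,0],"travel":[-25,-11,0],"hand":55}
  ]
}}

```text
t: 10.3
tool_pos: [0.5159, 0.1184, 0.143]
ee_rot: [-2.521, 1.873, -0.001]
contact_force: [-1.0, -0.5, -1.8]
finger_gap: 0.0588
grip_force: 27.1
```

```bash
python3 - <<'E'
from h import *
plan((515.8,116.7),16.9)
E
```

```text
tcp [515.9 118.4 143. ] closing -163.2 tilt [ 9.e-04  4.e-04 -1.e+00] turn z rad -0.0022 q6 -0.3 travel [ 1.6  0.6 -0. ] F [-1.  -0.5 -1.8] gap 0.0588
```

Request:
{"api": "servo_tool", "payload": {
  "deltas": [
    {"angular":[0,0,-0.002],"travel":[0,0,10],"hand":55},
    {"angular":[0,0,0],"travel":[0,0,15],"hand":55},
    {"angular":[0,0,0],"travel":[0,0,15],"hand":55},
    {"angular":[0,0,0],"travel":[0,0,10],"hand":55},
    {"angular":[0,0,0],"travel":[0,0,0],"hand":55},
    {"angular":[0,0,0],"travel":[0,0,0],"hand":55},
    {"angular":[0,0,0],"travel":[0,0,0],"hand":55},
    {"angular":[0,0,0],"travel":[0,0,0],"hand":55},
    {"angular":[0,0,0],"travel":[0,0,0],"hand":55},
    {"angular":[0,0,0],"travel":[0,0,0],"hand":55}
  ]
}}

```text
t: 11.55
tool_pos: [0.5156, 0.1159, 0.0924]
ee_rot: [-2.525, 1.869, -0.0]
contact_force: [-0.6, 0.1, -1.0]
finger_gap: 0.0589
grip_force: 27.1
```

```bash
cat >> h.py <<'E'
def jig(P):
    a=np.radians(-73.1);c,s=np.cos(a),np.sin(a);dx=P[...,0]*1000-517.8;dy=P[...,1]*1000-110
    return np.stack([dx*c+dy*s,-dx*s+dy*c,P[...,2]*1000],-1)
E
python3 - <<'E'
from h import *
plan((515.8,116.7),16.9)
ims=[]
for n,(a,b,c,e) in (("top",(185,255,150,250)),("scene",(140,240,140,260))):
    d=optics.get_image(n); J=jig(cloud(d))
    k=(J[...,2]>90)&(J[...,2]<108)&(abs(J[...,0])<75)&(abs(J[...,1])<45)
    if k.any(): print(n,k.sum(),[np.round(np.percentile(J[k][:,i],[0,5,50,95,100]),1) for i in range(3)])
    ims.append(cv2.resize(d["frame"][a:b,c:e],(400,int(400*(b-a)/(e-c))),interpolation=cv2.INTER_CUBIC))
h=max(i.shape[0] for i in ims); cv2.imwrite("pics/m4.png",np.hstack([cv2.copyMakeBorder(i,0,h-i.shape[0],0,0,0) for i in ims])[:,:,::-1])
E
```

```text
tcp [515.6 115.9  92.4] closing -163.0 tilt [ 2.e-04  1.e-04 -1.e+00] turn z rad 0.0011 q6 -0.3 travel [-0.7 -0.4  0. ] F [-0.6  0.1 -1. ] gap 0.0589
top 302 [array([-61. , -59. ,  11.5,  36.9,  38.8]), array([-35. , -29.3, -12.5,  20.9,  29.2]), array([ 91.6,  96. , 101.2, 106.3, 107.9])]
scene 256 [array([-58.5, -51.9,   4.1,  41.4,  44.4]), array([-44.4, -37.5,  -8.6,  29.9,  35. ]), array([ 92.9,  95.2,  98.8, 104.7, 107.9])]
```

View pics/m4.png

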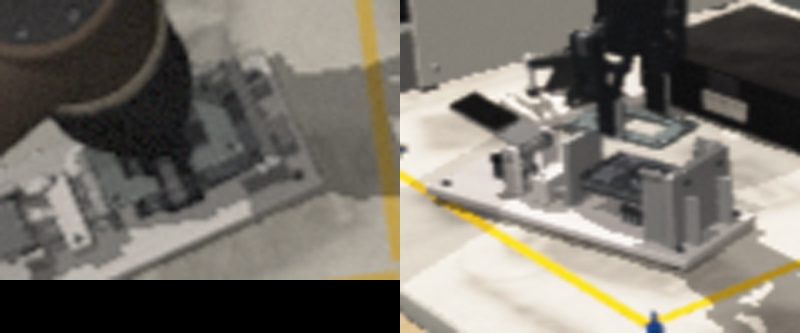

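The frame hangs level over the pile, between pusher and fence (scene part, frame at (650,125), pile at (625,170)). It sits slightly back, so I'll shift it 1.3 mm towards the fence and go down.

Request:
{"api": "servo_tool", "payload": {
  "deltas": [
    {"angular":[0,0,0],"travel":[1.3,-0.4,6],"hand":55},
    {"angular":[0,0,0],"travel":[0,0,6],"hand":55},
    {"angular":[0,0,0],"travel":[0,0,6],"hand":55},
    {"angular":[0,0,0],"travel":[0,0,5],"hand":55},
    {"angular":[0,0,0],"travel":[0,0,3],"hand":55},
    {"angular":[0,0,0],"travel":[0,0,3],"hand":55},
    {"angular":[0,0,0],"travel":[0,0,2],"hand":55},
    {"angular":[0,0,0],"travel":[0,0,2],"hand":55},
    {"angular":[0,0,0],"travel":[0,0,1],"hand":55},
    {"angular":[0,0,0],"travel":[0,0,0],"hand":55}
  ]
}}

```text
t: 12.9
tool_pos: [0.5164, 0.1147, 0.0583]
ee_rot: [2.525, -1.87, -0.0]
contact_force: [-0.7, -0.4, -1.0]
finger_gap: 0.0584
grip_force: 27.1
```

Request:
{"api": "servo_tool", "payload": {
  "deltas": [
    {"angular":[0,0,0],"travel":[0,0,1],"hand":55},
    {"angular":[0,0,0],"travel":[0,0,1],"hand":55},
    {"angular":[0,0,0],"travel":[0,0,1],"hand":55},
    {"angular":[0,0,0],"travel":[0,0,0.5],"hand":55},
    {"angular":[0,0,0],"travel":[0,0,0.5],"hand":55},
    {"angular":[0,0,0],"travel":[0,0,0.5],"hand":55},
    {"angular":[0,0,0],"travel":[0,0,0.5],"hand":55},
    {"angular":[0,0,0],"travel":[0,0,0],"hand":55},
    {"angular":[0,0,0],"travel":[0,0,0],"hand":55},
    {"angular":[0,0,0],"travel":[0,0,0],"hand":55}
  ]
}}

```text
t: 14.15
tool_pos: [0.5164, 0.1147, 0.0533]
ee_rot: [-2.525, 1.87, -0.0]
contact_force: [-0.4, -0.4, 0.0]
finger_gap: 0.0588
grip_force: 27.1
```

Request:
{"api": "servo_tool", "payload": {
  "deltas": [
    {"angular":[0,0,0],"travel":[0,0,0.4],"hand":55},
    {"angular":[0,0,0],"travel":[0,0,0.4],"hand":55},
    {"angular":[0,0,0],"travel":[0,0,0.4],"hand":55},
    {"angular":[0,0,0],"travel":[0,0,0.4],"hand":55},
    {"angular":[0,0,0],"travel":[0,0,0],"hand":55},
    {"angular":[0,0,0],"travel":[0,0,0],"hand":55},
    {"angular":[0,0,0],"travel":[0,0,0],"hand":55},
    {"angular":[0,0,0],"travel":[0,0,0],"hand":55},
    {"angular":[0,0,0],"travel":[0,0,0],"hand":55},
    {"angular":[0,0,0],"travel":[0,0,0],"hand":55}
  ]
}}

```text
t: 15.4
tool_pos: [0.5164, 0.1147, 0.0517]
ee_rot: [2.525, -1.87, -0.0]
contact_force: [0.1, 0.1, -0.5]
finger_gap: 0.0584
grip_force: 27.1
```

Request:
{"api": "servo_tool", "payload": {
  "deltas": [
    {"angular":[0,0,0],"travel":[0,0,0.4],"hand":55},
    {"angular":[0,0,0],"travel":[0,0,0.4],"hand":55},
    {"angular":[0,0,0],"travel":[0,0,0.4],"hand":55},
    {"angular":[0,0,0],"travel":[0,0,0.3],"hand":55},
    {"angular":[0,0,0],"travel":[0,0,0],"hand":55},
    {"angular":[0,0,0],"travel":[0,0,0],"hand":55},
    {"angular":[0,0,0],"travel":[0,0,0],"hand":55},
    {"angular":[0,0,0],"travel":[0,0,0],"hand":55},
    {"angular":[0,0,0],"travel":[0,0,0],"hand":55},
    {"angular":[0,0,0],"travel":[0,0,0],"hand":55}
  ]
}}

```text
t: 16.65
tool_pos: [0.5164, 0.1147, 0.0506]
ee_rot: [-2.525, 1.869, -0.0]
contact_force: [-2.5, 1.0, 5.8]
finger_gap: 0.0588
grip_force: 27.7
```

Contact felt (about 6 N) with the pile top near 54 mm, as the depth image says. Releasing and lifting.

Request:
{"api": "servo_tool", "payload": {
  "deltas": [
    {"angular":[0,0,0],"travel":[0,0,0],"hand":60},
    {"angular":[0,0,0],"travel":[0,0,0],"hand":63},
    {"angular":[0,0,0],"travel":[0,0,0],"hand":67},
    {"angular":[0,0,0],"travel":[0,0,0],"hand":72},
    {"angular":[0,0,0],"travel":[0,0,0],"hand":72},
    {"angular":[0,0,0],"travel":[0,0,-5],"hand":72},
    {"angular":[0,0,0],"travel":[0,0,-15],"hand":72},
    {"angular":[0,0,0],"travel":[0,0,-30],"hand":72},
    {"angular":[0,0,0],"travel":[0,0,-40],"hand":72},
    {"angular":[0,0,0],"travel":[0,0,-20],"hand":72}
  ]
}}

```text
t: 17.9
tool_pos: [0.5174, 0.1151, 0.1638]
ee_rot: [-2.522, 1.867, -0.003]
contact_force: [0.6, -0.1, -1.2]
finger_gap: 0.0722
grip_force: 0.0
```

```bash
python3 - <<'E'
from h import *
plan((507.8,-378.6),151.3+90-180)
E
```

```text
tcp [517.4 115.1 163.8] closing -163.0 tilt [ 0.0037  0.0018 -1.    ] turn z rad -0.7735 q6 -0.29 travel [228.7 437.7  -1.9] F [ 0.6 -0.1 -1.2] gap 0.0722
```

```bash
python3 - <<'E'
from h import *
d=dict(np.load("top.npz")); W=cloud(d); H=W[...,2]
k=np.zeros_like(H,bool); k[90:200,230:320]=1; k&=(H>.08)&(H<.3)
P=W[k]; print(len(P),np.round(np.percentile(P,[0,2,50,98,100],axis=0),3))
d=optics.get_image("top"); J=jig(cloud(d)); f=d["frame"].astype(int)
k=(J[...,2]>53)&(J[...,2]<66)&(abs(J[...,0])<62)&(abs(J[...,1])<33)
print(k.sum(),[np.round(np.percentile(J[k][:,i],[0,3,50,97,100]),1) for i in range(3)])
E
```

```text
655 [[ 0.631 -0.174  0.08 ]
 [ 0.635 -0.163  0.087]
 [ 0.66  -0.099  0.154]
 [ 0.697 -0.065  0.265]
 [ 0.704 -0.061  0.275]]
483 [array([-60.3, -58. ,   9. ,  46.7,  61.8]), array([-31.9, -29.3,  -1.8,  28.9,  32.9]), array([53. , 53.5, 58.3, 64.9, 65.9])]
```

Request:
{"api": "servo_tool", "payload": {
  "deltas": [
    {"angular":[0,0,-0.155],"travel":[0,0,0],"hand":72},
    {"angular":[0,0,-0.155],"travel":[0,0,0],"hand":72},
    {"angular":[0,0,-0.155],"travel":[0,0,0],"hand":72},
    {"angular":[0,0,-0.155],"travel":[0,0,0],"hand":72},
    {"angular":[0,0,-0.154],"travel":[0,0,0],"hand":72},
    {"angular":[0,0,0],"travel":[15,29,0],"hand":72},
    {"angular":[0,0,0],"travel":[25,48,0],"hand":72},
    {"angular":[0,0,0],"travel":[25,48,0],"hand":72},
    {"angular":[0,0,0],"travel":[25,48,0],"hand":72},
    {"angular":[0,0,0],"travel":[25,48,0],"hand":72}
  ]
}}

```text
t: 19.2
tool_pos: [0.5111, -0.136, 0.1615]
ee_rot: [-3.043, 0.778, -0.002]
contact_force: [1.0, 0.6, 0.3]
finger_gap: 0.0717
grip_force: 0.0
```

Request:
{"api": "servo_tool", "payload": {
  "deltas": [
    {"angular":[0,0,0],"travel":[25,48,0],"hand":72},
    {"angular":[0,0,0],"travel":[25,48,0],"hand":72},
    {"angular":[0,0,0],"travel":[25,48,0],"hand":72},
    {"angular":[0,0,0],"travel":[25,48,0],"hand":72},
    {"angular":[0,0,0],"travel":[13.7,24.7,0],"hand":72},
    {"angular":[0,0,0],"travel":[0,0,20],"hand":72},
    {"angular":[0,0,0],"travel":[0,0,40],"hand":72},
    {"angular":[0,0,0],"travel":[0,0,40],"hand":72},
    {"angular":[0,0,0],"travel":[0,0,25],"hand":72},
    {"angular":[0,0,0],"travel":[0,0,10],"hand":72}
  ]
}}

```text
t: 20.45
tool_pos: [0.5063, -0.3788, 0.0244]
ee_rot: [-3.043, 0.779, 0.003]
contact_force: [-0.0, 0.4, 0.9]
finger_gap: 0.0723
grip_force: 0.0
```

```bash
python3 - <<'E'
from h import *
plan((507.8,-378.6),61.3,-3.7)
d=optics.get_image("scene"); cv2.imwrite("pics/s5.png",cv2.resize(d["frame"][200:310,270:420],None,fx=4.5,fy=4.5)[:,:,::-1])
d=optics.get_image("scene"); J=cloud(d); f=d["frame"].astype(int)
E
```

```text
tcp [ 506.3 -378.8   24.4] closing -118.7 tilt [-1.6e-03  6.0e-04 -1.0e+00] turn z rad 0.0 q6 1.4 travel [ 1.3 -0.9 28.1] F [-0.   0.4  0.9] gap 0.0723
```

View pics/s5.png

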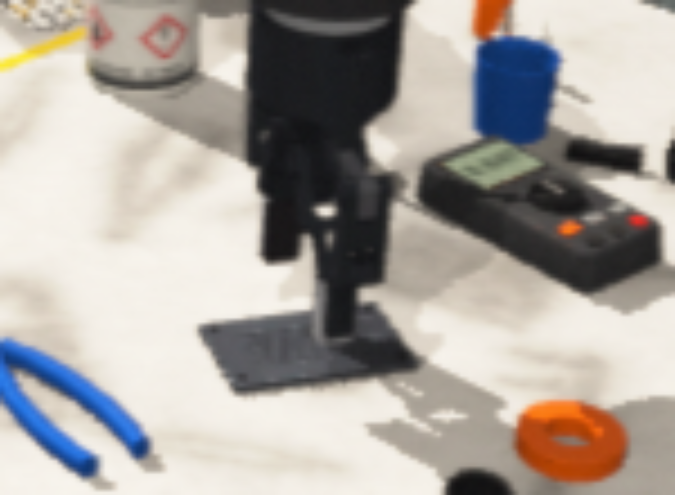

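The fingers straddle the plate (centre about (308,348) in the crop) and nothing else is near. Going down as with the frame.

Request:
{"api": "servo_tool", "payload": {
  "deltas": [
    {"angular":[0,0,0],"travel":[1.3,-0.9,0],"hand":70},
    {"angular":[0,0,0],"travel":[0,0,8],"hand":70},
    {"angular":[0,0,0],"travel":[0,0,8],"hand":70},
    {"angular":[0,0,0],"travel":[0,0,5],"hand":68},
    {"angular":[0,0,0],"travel":[0,0,3],"hand":66},
    {"angular":[0,0,0],"travel":[0,0,1],"hand":66},
    {"angular":[0,0,0],"travel":[0,0,1],"hand":66},
    {"angular":[0,0,0],"travel":[0,0,0],"hand":66},
    {"angular":[0,0,0],"travel":[0,0,0],"hand":66},
    {"angular":[0,0,0],"travel":[0,0,0],"hand":66}
  ]
}}

```text
t: 21.8
tool_pos: [0.5085, -0.3789, -0.0007]
ee_rot: [3.044, -0.778, 0.0]
contact_force: [0.6, 0.7, 0.5]
finger_gap: 0.0656
grip_force: 0.0
```

Request:
{"api": "servo_tool", "payload": {
  "deltas": [
    {"angular":[0,0,0],"travel":[0,0,1],"hand":65},
    {"angular":[0,0,0],"travel":[0,0,1],"hand":65},
    {"angular":[0,0,0],"travel":[0,0,0.7],"hand":63},
    {"angular":[0,0,0],"travel":[0,0,0],"hand":61},
    {"angular":[0,0,0],"travel":[0,0,0],"hand":59},
    {"angular":[0,0,0],"travel":[0,0,0],"hand":57},
    {"angular":[0,0,0],"travel":[0,0,0],"hand":55},
    {"angular":[0,0,0],"travel":[0,0,0],"hand":55},
    {"angular":[0,0,0],"travel":[0,0,0],"hand":55},
    {"angular":[0,0,0],"travel":[0,0,0],"hand":55}
  ],
  "grip_force": 30
}}

```text
t: 23.05
tool_pos: [0.5084, -0.3789, -0.0032]
ee_rot: [3.044, -0.778, 0.0]
contact_force: [-0.8, 1.6, 5.3]
finger_gap: 0.0587
grip_force: 31.9
```

```bash
python3 - <<'E'
from h import *
plan((516.4,114.8),17.0)
E
```

```text
tcp [ 508.4 -378.9   -3.2] closing -118.7 tilt [ 0. -0. -1.] turn z rad 0.7734 q6 1.4 travel [-469.7 -152.    -0. ] F [-0.8  1.6  5.3] gap 0.0587
```

Request:
{"api": "servo_tool", "payload": {
  "deltas": [
    {"angular":[0,0,0],"travel":[0,0,-3],"hand":55},
    {"angular":[0,0,0],"travel":[0,0,-8],"hand":55},
    {"angular":[0,0,0],"travel":[0,0,-15],"hand":55},
    {"angular":[0,0,0],"travel":[0,0,-25],"hand":55},
    {"angular":[0,0,0.12],"travel":[0,0,-30],"hand":55},
    {"angular":[0,0,0.15],"travel":[0,0,-30],"hand":55},
    {"angular":[0,0,0.15],"travel":[0,0,-25],"hand":55},
    {"angular":[0,0,0.15],"travel":[0,0,-14],"hand":55},
    {"angular":[0,0,0.12],"travel":[0,0,-5],"hand":55},
    {"angular":[0,0,0.083],"travel":[0,0,0],"hand":55}
  ]
}}

```text
t: 24.3
tool_pos: [0.5088, -0.3791, 0.1535]
ee_rot: [-2.522, 1.872, -0.004]
contact_force: [-0.2, 0.7, -1.2]
finger_gap: 0.0585
grip_force: 32.5
```

Request:
{"api": "servo_tool", "payload": {
  "deltas": [
    {"angular":[0,0,0],"travel":[-25,-8,0],"hand":55},
    {"angular":[0,0,0],"travel":[-50,-16,0],"hand":55},
    {"angular":[0,0,0],"travel":[-55,-18,0],"hand":55},
    {"angular":[0,0,0],"travel":[-55,-18,0],"hand":55},
    {"angular":[0,0,0],"travel":[-55,-18,0],"hand":55},
    {"angular":[0,0,0],"travel":[-55,-18,0],"hand":55},
    {"angular":[0,0,0],"travel":[-55,-18,0],"hand":55},
    {"angular":[0,0,0],"travel":[-55,-18,0],"hand":55},
    {"angular":[0,0,0],"travel":[-45,-14,0],"hand":55},
    {"angular":[0,0,0],"travel":[-20,-6,0],"hand":55}
  ]
}}

```text
t: 25.55
tool_pos: [0.5163, 0.1174, 0.1526]
ee_rot: [-2.527, 1.864, -0.001]
contact_force: [-0.3, 0.9, -0.2]
finger_gap: 0.0587
grip_force: 32.5
```

Request:
{"api": "servo_tool", "payload": {
  "deltas": [
    {"angular":[0,0,0],"travel":[0,0,0],"hand":55},
    {"angular":[0,0,0],"travel":[0,0,10],"hand":55},
    {"angular":[0,0,0],"travel":[0,0,15],"hand":55},
    {"angular":[0,0,0],"travel":[0,0,15],"hand":55},
    {"angular":[0,0,0],"travel":[0,0,10],"hand":55},
    {"angular":[0,0,0],"travel":[0,0,5],"hand":55},
    {"angular":[0,0,0],"travel":[0,0,0],"hand":55},
    {"angular":[0,0,0],"travel":[0,0,0],"hand":55},
    {"angular":[0,0,0],"travel":[0,0,0],"hand":55},
    {"angular":[0,0,0],"travel":[0,0,0],"hand":55}
  ]
}}

```text
t: 26.8
tool_pos: [0.5164, 0.1152, 0.0969]
ee_rot: [-2.525, 1.868, -0.0]
contact_force: [0.1, 0.4, -0.9]
finger_gap: 0.0582
grip_force: 32.5
```

```bash
python3 - <<'E'
from h import *
plan((516.4,114.8),17.0)
for n in ("top","scene"):
    d=optics.get_image(n); J=jig(cloud(d)); g=d["frame"].mean(2)
    k=(J[...,2]>93)&(J[...,2]<112)&(abs(J[...,0])<75)&(abs(J[...,1])<45)
    if k.any(): print(n,k.sum(),[np.round(np.percentile(J[k][:,i],[0,5,50,95,100]),1) for i in range(3)])
    if n=="scene": cv2.imwrite("pics/s6.png",cv2.resize(d["frame"][140:240,140:270],None,fx=5.5,fy=5.5)[:,:,::-1])
    k=(J[...,2]>53)&(J[...,2]<64)&(abs(J[...,0])<62)&(abs(J[...,1])<33)
    print(n,k.sum(),[np.round(np.percentile(J[k][:,i],[0,3,50,97,100]),1) for i in range(3)])
E
```

```text
tcp [516.4 115.2  96.9] closing -163.0 tilt [ 6.e-04  4.e-04 -1.e+00] turn z rad 0.0004 q6 -0.29 travel [ 0.4  0.1 -0. ] F [ 0.1  0.4 -0.9] gap 0.0582
top 379 [array([-55.9, -52.8,  17.5,  41.6,  44.1]), array([-35.1, -28. ,  -8. ,  22.6,  30.9]), array([ 95.7,  99.5, 104.8, 110.2, 111.9])]
top 128 [array([-59.9, -56.2,  19.4,  49.1,  61.4]), array([-30.4, -29.4, -22.5,  22. ,  32.8]), array([53. , 53.4, 57.8, 63.1, 64. ])]
scene 298 [array([-55.3, -45.4,   6.7,  45.4,  49.7]), array([-44. , -35.2,  -3.8,  29.9,  42.8]), array([ 96.9,  99.8, 103.1, 108.1, 111.6])]
scene 222 [array([-61.8, -60.4, -24.9,  60.5,  61.8]), array([-32.7, -31.8,  -1.9,  27.5,  30.8]), array([53. , 53.3, 57.1, 60.8, 63.5])]
```

View pics/s6.png

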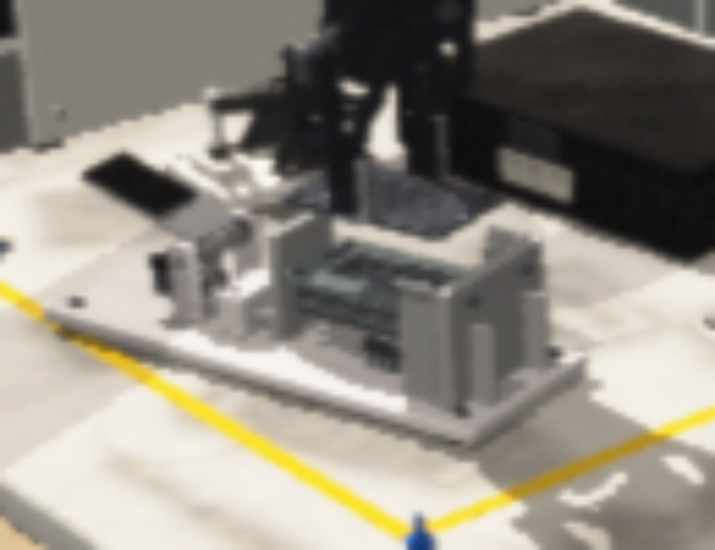

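The frame lies flat on the pile ((375,270) in the crop), and the plate hangs level above it. Lowering to about 3 mm above contact.

Request:
{"api": "servo_tool", "payload": {
  "deltas": [
    {"angular":[0,0,0],"travel":[0,0,6],"hand":55},
    {"angular":[0,0,0],"travel":[0,0,7],"hand":55},
    {"angular":[0,0,0],"travel":[0,0,7],"hand":55},
    {"angular":[0,0,0],"travel":[0,0,6],"hand":55},
    {"angular":[0,0,0],"travel":[0,0,5],"hand":55},
    {"angular":[0,0,0],"travel":[0,0,3],"hand":55},
    {"angular":[0,0,0],"travel":[0,0,2],"hand":55},
    {"angular":[0,0,0],"travel":[0,0,1.5],"hand":55},
    {"angular":[0,0,0],"travel":[0,0,0],"hand":55},
    {"angular":[0,0,0],"travel":[0,0,0],"hand":55}
  ]
}}

```text
t: 28.15
tool_pos: [0.5163, 0.1151, 0.0591]
ee_rot: [-2.526, 1.868, -0.0]
contact_force: [0.2, -0.4, -1.7]
finger_gap: 0.0588
grip_force: 32.5
```

Request:
{"api": "servo_tool", "payload": {
  "deltas": [
    {"angular":[0,0,0],"travel":[0,0,0.4],"hand":55},
    {"angular":[0,0,0],"travel":[0,0,0.4],"hand":55},
    {"angular":[0,0,0],"travel":[0,0,0.4],"hand":55},
    {"angular":[0,0,0],"travel":[0,0,0.4],"hand":55},
    {"angular":[0,0,0],"travel":[0,0,0.4],"hand":55},
    {"angular":[0,0,0],"travel":[0,0,0],"hand":55},
    {"angular":[0,0,0],"travel":[0,0,0],"hand":55},
    {"angular":[0,0,0],"travel":[0,0,0],"hand":55},
    {"angular":[0,0,0],"travel":[0,0,0],"hand":55},
    {"angular":[0,0,0],"travel":[0,0,0],"hand":55}
  ]
}}

```text
t: 29.4
tool_pos: [0.5162, 0.115, 0.057]
ee_rot: [-2.526, 1.868, -0.0]
contact_force: [-0.2, 0.3, -2.3]
finger_gap: 0.0588
grip_force: 32.5
```

Request:
{"api": "servo_tool", "payload": {
  "deltas": [
    {"angular":[0,0,0],"travel":[0,0,0.4],"hand":55},
    {"angular":[0,0,0],"travel":[0,0,0.4],"hand":55},
    {"angular":[0,0,0],"travel":[0,0,0.3],"hand":55},
    {"angular":[0,0,0],"travel":[0,0,0],"hand":55},
    {"angular":[0,0,0],"travel":[0,0,0],"hand":55},
    {"angular":[0,0,0],"travel":[0,0,0],"hand":55},
    {"angular":[0,0,0],"travel":[0,0,0],"hand":55},
    {"angular":[0,0,0],"travel":[0,0,0],"hand":55},
    {"angular":[0,0,0],"travel":[0,0,0],"hand":55},
    {"angular":[0,0,0],"travel":[0,0,0],"hand":55}
  ]
}}

```text
t: 30.65
tool_pos: [0.5162, 0.115, 0.0559]
ee_rot: [2.526, -1.868, -0.0]
contact_force: [-0.4, 0.7, -0.6]
finger_gap: 0.0585
grip_force: 32.5
```

Request:
{"api": "servo_tool", "payload": {
  "deltas": [
    {"angular":[0,0,0],"travel":[0,0,0.3],"hand":55},
    {"angular":[0,0,0],"travel":[0,0,0.3],"hand":55},
    {"angular":[0,0,0],"travel":[0,0,0.2],"hand":55},
    {"angular":[0,0,0],"travel":[0,0,0],"hand":55},
    {"angular":[0,0,0],"travel":[0,0,0],"hand":55},
    {"angular":[0,0,0],"travel":[0,0,0],"hand":55},
    {"angular":[0,0,0],"travel":[0,0,0],"hand":55},
    {"angular":[0,0,0],"travel":[0,0,0],"hand":55},
    {"angular":[0,0,0],"travel":[0,0,0],"hand":55},
    {"angular":[0,0,0],"travel":[0,0,0],"hand":55}
  ]
}}

```text
t: 31.9
tool_pos: [0.5163, 0.1151, 0.0557]
ee_rot: [-2.526, 1.868, -0.0]
contact_force: [-2.7, 0.3, 5.5]
finger_gap: 0.0587
grip_force: 33.2
```

Contact again at about 6 N, one part thickness higher. Releasing.

Request:
{"api": "servo_tool", "payload": {
  "deltas": [
    {"angular":[0,0,0],"travel":[0,0,0],"hand":60},
    {"angular":[0,0,0],"travel":[0,0,0],"hand":63},
    {"angular":[0,0,0],"travel":[0,0,0],"hand":67},
    {"angular":[0,0,0],"travel":[0,0,0],"hand":72},
    {"angular":[0,0,0],"travel":[0,0,0],"hand":72},
    {"angular":[0,0,0],"travel":[0,0,-5],"hand":72},
    {"angular":[0,0,0],"travel":[0,0,-15],"hand":72},
    {"angular":[0,0,0],"travel":[0,0,-30],"hand":72},
    {"angular":[0,0,0],"travel":[0,0,-30],"hand":72},
    {"angular":[0,0,0],"travel":[0,0,0],"hand":72}
  ]
}}

```text
t: 33.15
tool_pos: [0.5179, 0.1159, 0.1387]
ee_rot: [-2.522, 1.865, -0.004]
contact_force: [0.1, -0.5, 0.7]
finger_gap: 0.072
grip_force: 0.0
```

```bash
python3 - <<'E'
from h import *
import math
a=math.radians(-73.1)
plan((517.8-183*math.cos(a),110-183*math.sin(a)),17.0,100)
for n in ("top","scene"):
    d=optics.get_image(n); J=jig(cloud(d))
    k=(J[...,2]>55)&(J[...,2]<71)&(abs(J[...,0])<62)&(abs(J[...,1])<32)
    print(n,k.sum(),[np.round(np.percentile(J[k][:,i],[0,3,50,97,100]),1) for i in range(3)])
E
```

```text
tcp [517.9 115.9 138.7] closing -163.0 tilt [ 0.0053  0.0028 -1.    ] turn z rad 0.0007 q6 -0.29 travel [-177.4    1.8   38.9] F [ 0.1 -0.5  0.7] gap 0.072
top 525 [array([-60. , -57.7,  10.9,  45.1,  61.9]), array([-31.1, -29.2,  -2. ,  28.2,  31.8]), array([55.1, 56. , 63.3, 69. , 70.9])]
scene 300 [array([-62. , -61.1, -16.4,  60.4,  61.9]), array([-31.9, -31.1,  -0.3,  28.1,  32. ]), array([55.4, 56.2, 61.6, 67.3, 71. ])]
```

Plate top measures 63 mm, as expected, and centred between the cheeks. On to the treadle with closed fingers.

Request:
{"api": "servo_tool", "payload": {
  "deltas": [
    {"angular":[0,0,0],"travel":[-15,0.2,0],"hand":40},
    {"angular":[0,0,0],"travel":[-40,0.4,0],"hand":0},
    {"angular":[0,0,0],"travel":[-50,0.5,0],"hand":0},
    {"angular":[0,0,0],"travel":[-45,0.5,0],"hand":0},
    {"angular":[0,0,0],"travel":[-27,0.2,0],"hand":0},
    {"angular":[0,0,0],"travel":[0,0,10],"hand":0},
    {"angular":[0,0,0],"travel":[0,0,15],"hand":0},
    {"angular":[0,0,0],"travel":[0,0,12],"hand":0},
    {"angular":[0,0,0],"travel":[0,0,5],"hand":0},
    {"angular":[0,0,0],"travel":[0,0,0],"hand":0}
  ]
}}

```text
t: 34.5
tool_pos: [0.4628, 0.2831, 0.0926]
ee_rot: [2.524, -1.869, 0.0]
contact_force: [0.3, 0.6, -0.3]
finger_gap: -0.0001
grip_force: 0.0
```

```bash
python3 - <<'E'
from h import *
print(jig(np.array(r.read_state()["tool_pos"]))); plan((464.6,285.1),17.0,60)
E
```

```text
[-181.63345185   -2.32758546   92.61366882]
tcp [462.8 283.1  92.6] closing -163.0 tilt [-6.e-04 -8.e-04 -1.e+00] turn z rad -0.0005 q6 -0.61 travel [-1.4 -2.4 32.6] F [ 0.3  0.6 -0.3] gap -0.0001
```

Request:
{"api": "servo_tool", "payload": {
  "deltas": [
    {"angular":[0,0,0],"travel":[-1.4,-2.4,3],"hand":0},
    {"angular":[0,0,0],"travel":[0,0,4],"hand":0},
    {"angular":[0,0,0],"travel":[0,0,4],"hand":0},
    {"angular":[0,0,0],"travel":[0,0,4],"hand":0},
    {"angular":[0,0,0],"travel":[0,0,4],"hand":0},
    {"angular":[0,0,0],"travel":[0,0,4],"hand":0},
    {"angular":[0,0,0],"travel":[0,0,4],"hand":0},
    {"angular":[0,0,0],"travel":[0,0,4],"hand":0},
    {"angular":[0,0,0],"travel":[0,0,3],"hand":0},
    {"angular":[0,0,0],"travel":[0,0,0],"hand":0}
  ]
}}

```text
t: 35.75
tool_pos: [0.4653, 0.2877, 0.0599]
ee_rot: [-2.524, 1.865, 0.0]
contact_force: [-4.2, 5.3, 7.9]
finger_gap: 0.0003
grip_force: 4.6
```

Request:
{"api": "servo_tool", "payload": {
  "deltas": [
    {"angular":[0,0,0],"travel":[0,0,2],"hand":0},
    {"angular":[0,0,0],"travel":[0,0,2],"hand":0},
    {"angular":[0,0,0],"travel":[0,0,2],"hand":0},
    {"angular":[0,0,0],"travel":[0,0,1.5],"hand":0},
    {"angular":[0,0,0],"travel":[0,0,1],"hand":0},
    {"angular":[0,0,0],"travel":[0,0,0.5],"hand":0},
    {"angular":[0,0,0],"travel":[0,0,0],"hand":0},
    {"angular":[0,0,0],"travel":[0,0,0],"hand":0},
    {"angular":[0,0,0],"travel":[0,0,0],"hand":0},
    {"angular":[0,0,0],"travel":[0,0,0],"hand":0}
  ]
}}

```text
t: 37.0
tool_pos: [0.4652, 0.2885, 0.0513]
ee_rot: [-2.523, 1.864, 0.001]
contact_force: [-6.5, 8.2, 10.1]
finger_gap: -0.0002
grip_force: 6.1
```

Request:
{"api": "servo_tool", "payload": {
  "deltas": [
    {"angular":[0,0,0],"travel":[0,0,1],"hand":0},
    {"angular":[0,0,0],"travel":[0,0,1],"hand":0},
    {"angular":[0,0,0],"travel":[0,0,1],"hand":0},
    {"angular":[0,0,0],"travel":[0,0,0.5],"hand":0},
    {"angular":[0,0,0],"travel":[0,0,0],"hand":0},
    {"angular":[0,0,0],"travel":[0,0,0],"hand":0},
    {"angular":[0,0,0],"travel":[0,0,0],"hand":0},
    {"angular":[0,0,0],"travel":[0,0,0],"hand":0},
    {"angular":[0,0,0],"travel":[0,0,0],"hand":0},
    {"angular":[0,0,0],"travel":[0,0,0],"hand":0}
  ]
}}

```text
t: 38.25
tool_pos: [0.4652, 0.2885, 0.048]
ee_rot: [-2.523, 1.864, 0.001]
contact_force: [-7.3, 7.9, 12.2]
finger_gap: 0.0002
grip_force: 7.3
```

Request:
{"api": "servo_tool", "payload": {
  "deltas": [
    {"angular":[0,0,0],"travel":[0,0,1],"hand":0},
    {"angular":[0,0,0],"travel":[0,0,0.7],"hand":0},
    {"angular":[0,0,0],"travel":[0,0,0],"hand":0},
    {"angular":[0,0,0],"travel":[0,0,0],"hand":0},
    {"angular":[0,0,0],"travel":[0,0,0],"hand":0},
    {"angular":[0,0,0],"travel":[0,0,0],"hand":0},
    {"angular":[0,0,0],"travel":[0,0,0],"hand":0},
    {"angular":[0,0,0],"travel":[0,0,0],"hand":0},
    {"angular":[0,0,0],"travel":[0,0,0],"hand":0},
    {"angular":[0,0,0],"travel":[0,0,0],"hand":0}
  ]
}}

```text
t: 39.5
tool_pos: [0.4653, 0.2886, 0.0475]
ee_rot: [-2.523, 1.863, 0.0]
contact_force: [-11.4, 5.7, 25.0]
finger_gap: 0.0002
grip_force: 13.2
```

```bash
python3 - <<'E'
from h import *
s=r.read_state(); print(jig(np.array(s["tool_pos"])),s["contact_force"])
J=jig(cloud(optics.get_image("top")))
for n,k in (("push",(J[...,2]>71)&(J[...,2]<86)&(abs(J[...,0]+60)<20)&(abs(J[...,1])<20)),("plate",(J[...,2]>56)&(J[...,2]<71)&(abs(J[...,0])<49)&(abs(J[...,1])<32))):
    print(n,k.sum(),[np.round(np.percentile(J[k][:,i],[2,50,98]),1) for i in range(3)] if k.any() else 0)
E
```

```text
[-186.14711567    1.68934035   47.53246589] [-11.40686307   5.67151091  25.01703298]
push 43 [array([-58.6, -54. , -44.1]), array([-19.2,   0.8,  18.2]), array([71.9, 78.4, 84.8])]
plate 705 [array([-47. ,   0.1,  47. ]), array([-29.5,  -0.3,  29.4]), array([57.4, 63.5, 69.4])]
```

At the stop: the force jumped to 25 N and the pusher moved 13 mm. Letting the treadle up slowly.

Request:
{"api": "servo_tool", "payload": {
  "deltas": [
    {"angular":[0,0,0],"travel":[0,0,-3],"hand":0},
    {"angular":[0,0,0],"travel":[0,0,-4],"hand":0},
    {"angular":[0,0,0],"travel":[0,0,-4],"hand":0},
    {"angular":[0,0,0],"travel":[0,0,-4],"hand":0},
    {"angular":[0,0,0],"travel":[0,0,-4],"hand":0},
    {"angular":[0,0,0],"travel":[0,0,-5],"hand":0},
    {"angular":[0,0,0],"travel":[0,0,-6],"hand":0},
    {"angular":[0,0,0],"travel":[0,0,-10],"hand":0},
    {"angular":[0,0,0],"travel":[0,0,-20],"hand":0},
    {"angular":[0,0,0],"travel":[0,0,-30],"hand":0}
  ]
}}

```text
t: 40.8
tool_pos: [0.4636, 0.2851, 0.1346]
ee_rot: [2.523, -1.867, -0.001]
contact_force: [1.2, 0.2, 0.2]
finger_gap: -0.0004
grip_force: 0.0
```

Request:
{"api": "servo_tool", "payload": {
  "deltas": [
    {"angular":[0,0,0],"travel":[0,0,-30],"hand":0},
    {"angular":[0,0,0],"travel":[0,0,-30],"hand":0},
    {"angular":[0,0,0],"travel":[0,0,-10],"hand":0},
    {"angular":[0,0,0],"travel":[0,0,0],"hand":0},
    {"angular":[0,0,0],"travel":[0,0,0],"hand":0},
    {"angular":[0,0,0],"travel":[0,0,0],"hand":0},
    {"angular":[0,0,0],"travel":[0,0,0],"hand":0},
    {"angular":[0,0,0],"travel":[0,0,0],"hand":0},
    {"angular":[0,0,0],"travel":[0,0,0],"hand":0},
    {"angular":[0,0,0],"travel":[0,0,0],"hand":0}
  ]
}}

```text
t: 42.05
tool_pos: [0.4646, 0.2858, 0.2049]
ee_rot: [-2.526, 1.868, 0.0]
contact_force: [0.6, -0.0, -0.1]
finger_gap: -0.0002
grip_force: 0.0
```

```bash
python3 - <<'E'
from h import *
d=optics.get_image("top");J=jig(cloud(d))
for n,k in (("push",(J[...,2]>71)&(J[...,2]<86)&(abs(J[...,0]+60)<20)&(abs(J[...,1])<20)),("plate",(J[...,2]>56)&(J[...,2]<71)&(abs(J[...,0]+7)<56)&(abs(J[...,1])<32))):
    print(n,k.sum(),[np.round(np.percentile(J[k][:,i],[0,2,50,98,100]),1) for i in range(3)] if k.any() else 0)
e=optics.get_image("scene")
A=cv2.resize(d["frame"][185:255,150:250],(400,280),interpolation=cv2.INTER_CUBIC);B=cv2.resize(e["frame"][150:230,140:254],(400,280),interpolation=cv2.INTER_CUBIC)
cv2.imwrite("pics/f.png",np.hstack([A,B])[:,:,::-1])
s=r.read_state();print(s["t"],s["contact_force"],s["tool_pos"])
E
```

```text
push 45 [array([-72.2, -71.8, -67. , -43.9, -43.8]), array([-19.5, -19.2,  -1.2,  19. ,  19.6]), array([71. , 71.2, 76.9, 82.9, 84.5])]
plate 708 [array([-50.9, -48.3,   0.1,  46.9,  48.8]), array([-31.6, -29.8,  -0.5,  29.5,  31.8]), array([56.3, 57.4, 63.8, 70. , 71. ])]
42.15 [0.67354347 0.57994008 0.52723193] [0.4646101  0.28580004 0.20493759]
```

View pics/f.png

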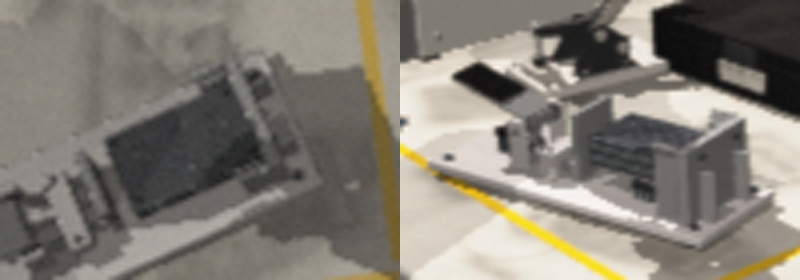

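The plate lies flat at (190,145), against the fence and square between the cheeks. The pusher is back at rest at -64 mm and the treadle is up at (500,95) in the right half.

```bash
python3 -c "
from workcell import r
print(r.sign_off())"
```

```text
the job is handed in; nothing more can be done
None
```

The frame and then the plate are on the pile, each laid at about 6 N contact; one treadle press to its stop squared them, the treadle is back up, nothing else was handled, and the job was handed in at about 42 s.

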